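# Refill the buffer hopper and snap the tray's retaining cap home

## Robot

A 7-joint arm with a two-finger parallel gripper is mounted at the origin on the work surface. World frame = base frame: x ahead of the robot, y to its left, z up, the work surface at z = 0. Lengths are in m, angles in rad, forces in N, time in s.
With the tool pointing down it reaches from about 0.4 to 0.85 m from the base axis. Payload 10.4 kg.
Tool frame: the origin (TCP) lies at the very end of the fingers, on their centre line; the grasp point (between the pads) lies 19 mm behind it; z points along the fingers, y is the line along which they close (so a half turn about z gives the same grasp; the last joint's range is limited). The gripper opens to 87 mm and grips with 3 to 60 N. Pads are 19 mm wide; open, the fingers measure 117 mm over their backs; the gripper's body (75 mm by 190 mm) begins 51 mm behind the grasp point.
Start: joints at [-1.22, 0.332, -0.065, 1.46, 0.022, 1.35, -0.088], TCP at [0.228, 0.582, 0.223] pointing down, gripper open.
Joint ranges: [-2.6, 2.6], [-0.5, 2.12], [-1.47, 1.34], [0.16, 2.42], [-1.27, 4.41], [0.06, 2.06], [-2.6, 2.6]. Speed limits (rad/s): [2.22, 2.22, 2.79, 2.79, 3.14, 3.14, 3.14].

## Interface

Orientations are given as a unit quaternion [x, y, z, w].
In Python, from bench import * gives the robot as it stands.
- The arm moves only by the tool step_arm, never from a script. Its arguments are lists of equal length, an entry for each row: "delta_pos": the shift along the world's x, y, z in units of 25 mm (1.0 is 25 mm), a list of three; "turn": the turn about the world's z in units of 0.12 rad (1.0 is 0.12 rad). In form: {"delta_pos": [[tx, ty, tz], ...], "turn": [turn, ...]}. A call has 1 to 12 rows; each row shifts and turns the commanded pose from where the row before left it; what a row does not reach is not made up. A row lasts 1/10 s, in which the tool goes at most 50 mm and 8.59 degrees, less where a joint would pass 70% of its speed; a pose out of reach is approached as far as the arm can. A call with a number of a shift or a turn outside -1 to 1 is refused whole. A call with a gripper value outside its range is refused whole. "grip" is the closure, from 0 (fully open) to 1 (shut), set as the call begins (left out, the last holds). The fingers move at their own pace and stop on an object; "newtons" is the grip in N (left out, the last holds). Time passes only in rows, so rows that do not move let the fingers close. It gives the time, the measured TCP pose, the force, the opening and the grip force at its end, in the units of the state.
- read_state(): the state, without advancing time (a new reading comes with each control period).
- camera(name): name is "scene" or "top" or "wrist"; returns a dict with "image" (400x640x3 uint8, red, green, blue), "z_map" (400x640 float32, m along the optical axis (not along the pixel's ray), 0 where there is no reading), "mtx" (3x3 intrinsics, pixels), "view" (4x4, takes a point from world to camera coordinates). Camera axes: x right, y up, looking along -z (the intrinsics and any distortion apply to the point x, -y, -z); pixel columns grow to the right and rows downward; lengths in m; the calibration is good to about 2 mm. A picture is of the moment at which its call begins.
- close_job(): hands the job in; it is judged then, once.
The state is a dict: "time": time; "joint_positions": joint angles; "joint_vel": joint speeds; "joint_torque": joint torques, N m; "ee_pos": TCP position; "eef_rot": TCP orientation; "ft_force": force on the tool from outside, world axes, zero at the start; "torque": the same for the moment, N m; "width": finger opening in m; "grip_force": force on a finger pad.
Only numpy, scipy, OpenCV 4.12 (cv2) and the standard library are available. Lean on these libraries where they do the work, as an engineer would, in place of code of your own. Each camera call takes 0.05 s, during which the arm holds its last target. There are 200 camera calls.

## Task

Lift the rear handle of the hinged blue tray so that all five rubber buffers slide into the green hopper, then lower the tray right back down onto its rest so that the ear on its side drops over the steel stud. Then take the orange snap cap, press it straight down onto the stud until it clicks and sits fully home, and keep pressing firmly: finish while still holding the cap pressed down. Leave the jar, the tape roll and the wrench where they are.

Things in the scene. Friction and masses are not known exactly. Their poses are not given: they have to be found in the camera images.
- station: Fixed steel tipping station bolted to the bench, carrying a green hopper, a hinged blue tray and a stud. Origin on the bench below the tray's hinge; +x runs from the tray's rear handle (near the robot) to the hopper, +y left, z up. The hinge axis runs along y, 85 mm above the origin. The stud stands at x = -90, y = -108 mm.
- tray (a joint): Tray hinge, rad: 0 = level on its rest, grows as the rear handle is lifted and swings up and forward about the hinge; stop at 1.25. Left alone above 0 it falls back. The buffers slide out at about 0.8 to 1.1. Tray: 120 mm wide, x = -148 to 12 mm of the station, floor 90 mm and rim 130 mm above the bench, walls at rear and sides, open at the hopper end, 0.35 kg.
- tray_handle (a point): Middle of the tray's rear handle: a steel bar 12 mm thick, 96 mm long along the station's y, joined to the tray at both ends; 42 mm of free space to the tray's rear wall. When level it is 190 mm behind and 30 mm above the hinge axis (115 mm above the bench). The bar can turn between the fingers, so the hand may stay pointing down through the arc.
- hopper_floor (a point): Middle of the green open hopper's inner floor, 6 mm above the bench; axes as the station's. Inside: 154 mm along x, 184 mm along y. Rim above the bench: 75 mm at the tray side, 90 mm at the sides, 115 mm at the far side.
- stud_top (a point): Centre of the top of the upright steel stud, 122 mm above the bench: an 18 mm pin, its top 8 mm tapered to 11 mm, with four sprung brass balls 15 mm below the top that stand out to 26 mm across. The lowered tray's ear surrounds the stud, its top 96 mm above the bench. The tray's side wall is 48 mm from the stud's axis.
- cap: Orange snap cap, 60 g, upright; origin at the centre of its lower rim. Skirt 39 mm wide, 28 mm high, solid grip knob on top 24 mm wide, 30 mm high. Mouth 20 mm wide, cavity 24 mm deep. Rim 12 mm below the stud's top: the lip meets the balls; the push rises to about 12 N, drops at about 18 mm (then the balls pull the cap down), and rises again when it bottoms at 24 mm: home.
- buffer0: Rubber buffer with steel end discs, a cylinder 28 mm diameter and 24 mm long, 50 g, standing in the tray. Origin at the centre of one end face.
- buffer1: Rubber buffer with steel end discs, a cylinder 28 mm diameter and 24 mm long, 50 g, standing in the tray. Origin at the centre of one end face.
- buffer2: Rubber buffer with steel end discs, a cylinder 28 mm diameter and 24 mm long, 50 g, standing in the tray. Origin at the centre of one end face.
- buffer3: Rubber buffer with steel end discs, a cylinder 28 mm diameter and 24 mm long, 50 g, standing in the tray. Origin at the centre of one end face.
- buffer4: Rubber buffer with steel end discs, a cylinder 28 mm diameter and 24 mm long, 50 g, standing in the tray. Origin at the centre of one end face.
- jar: Bystander: amber jar with a red lid, 56 mm diameter, 75 mm high, standing on the bench. Origin at the centre of its underside. Leave alone.
- tape: Bystander: white roll of tape, 72 mm outer diameter, 24 mm high, lying flat. Origin at the centre of its underside. Leave alone.
- wrench: Bystander: steel wrench lying on the bench. Leave alone.
- stud: The snap stud itself (fixed to the station), the pin described under stud_top; origin at the foot of the pin, 42 mm below stud_top.
Not all that is in view belongs to the job. Leave any brown or purple look-alike of the buffer4 alone.

How it is judged:
By the outcome, as a careful person would: the job done as asked, in the order asked, and still so for the second after the job is handed in, while the arm keeps its last pose, push and grip.
It also fails if it takes over 64 s, if anything falls off the work surface, if the arm or the gripper's body presses on something with over 40 N, if the wrist force passes 120 N, or if a joint passes its speed limit or range.

## Working session

There is one attempt and no reset: what is moved stays moved. The work goes in short steps, Python scripts to look and compute and a tool call to move; the robot and the scene stay as the last step left them, time stands still between calls to the robot, and variables do not carry over. Pictures are saved under pics/ and viewed, at most 10 in all, crops included, and the job is handed in when it is done.

Besides the shell and the picture viewer there is one more tool, called after "Call:" by a JSON object that holds its "fn" and its "kwargs", one argument or row to a line. step_arm: Moves the arm, as the interface text tells. Shifts and turns lie within -1 to 1; 1 stands for 25 mm of shift or 0.12 rad of turn. Its arguments: {"type":"object","properties":{"delta_pos":{"type":"array"},"turn":{"type":"array"},"grip":{"type":"number"},"newtons":{"type":"number"}},"required":["delta_pos","turn"]}

```bash
mkdir -p pics; cat > h.py <<'E'
from bench import *
import numpy as np, cv2
def snap(n,f):
    c=camera(n); cv2.imwrite(f'pics/{f}.png',c['image'][:,:,::-1]); np.savez(f'pics/{f}.npz',**c); return c
def load(f): return np.load(f'pics/{f}.npz')
def px(c,u,v,z=None):
    K=c['mtx'];d=c['z_map'][int(v),int(u)] if z is None else z
    p=np.array([(u-K[0,2])/K[0,0]*d,-(v-K[1,2])/K[1,1]*d,-d,1])
    return (np.linalg.inv(c['view'])@p)[:3]
def ray(c,u,v,h):  # point at world height h
    a=px(c,u,v,.5);b=px(c,u,v,1.);t=(h-a[2])/(b[2]-a[2]);return a+t*(b-a)
def proj(c,p):
    q=c['view']@np.append(p,1);K=c['mtx'];return K[0,0]*q[0]/-q[2]+K[0,2],K[1,2]-K[1,1]*q[1]/-q[2]
E
python3 - <<'E'
from h import *
snap('top','top0');snap('scene','scene0');s=read_state();print(s)
E
```

```text
{'time': 0.1, 'joint_positions': array([-1.2195754 ,  0.33279442, -0.06471904,  1.46087086,  0.02158438,
        1.34990323, -0.08847879]), 'joint_vel': array([-0.00119663, -0.00190788, -0.00094604, -0.00041406,  0.00020403,
        0.00011348,  0.00028501]), 'joint_torque': array([ 2.02519026e-03, -6.24535847e+01,  2.50745245e-02, -3.90719748e+01,
       -6.14207215e-02,  3.64459539e-02,  4.10668338e-05]), 'ee_pos': array([0.2280929 , 0.58151064, 0.22183599]), 'eef_rot': array([ 1.85796870e-01,  9.82587967e-01, -6.32615759e-04, -1.00539907e-04]), 'ft_force': array([-0.1030362 , -0.40779172, -0.63454569]), 'torque': array([-0.04480846,  0.0019375 ,  0.00906342]), 'grip_force': 0.0, 'width': 0.08708281703362308}
```

View pics/top0.png

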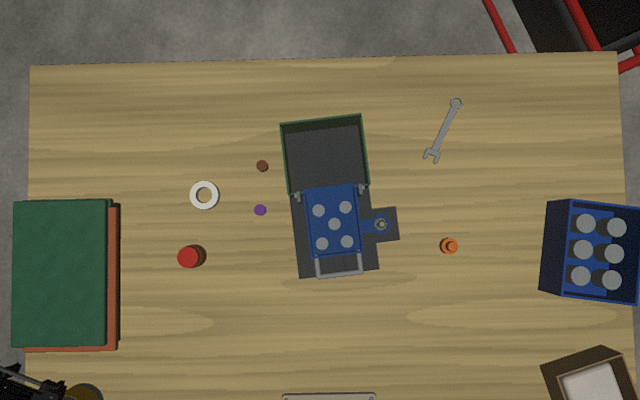

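View pics/scene0.png

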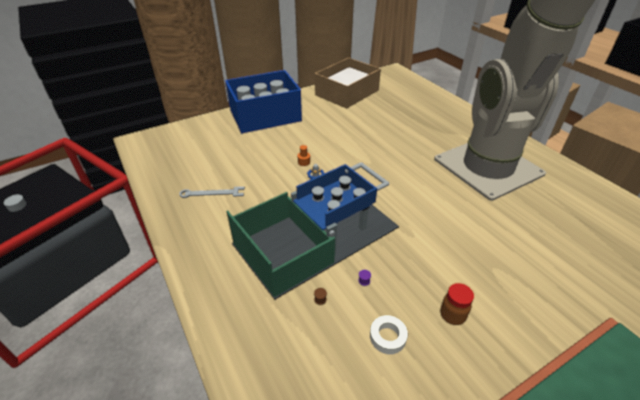

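The top view shows the tray handle at about (339,270), five grey-topped buffers at (319,210), (345,208), (334,224), (321,243) and (347,241), the stud at (381,224) and the orange cap at (449,246). The brown (262,166) and purple (260,210) look-alikes stand on the bench outside the tray. The five in the tray are the ones meant, and I'll confirm that in an enlarged crop.

```bash
python3 - <<'E'
from h import *
c=load('top0');i=c['image'][105:285,250:470,::-1]
cv2.imwrite('pics/crop0.png',cv2.resize(i,None,fx=3.3,fy=3.3,interpolation=cv2.INTER_CUBIC))
for n,u,v in [('hL',317,274),('hR',361,270),('hm',339,272),('stud',381,224),('cap',449,246)]: print(n,px(c,u,v).round(4))
print(c['mtx'])
E
```

```text
hL [0.4149 0.0189 0.1219]
hR [ 0.4216 -0.0795  0.1209]
hm [ 0.4179 -0.0304  0.1173]
stud [ 0.5232 -0.1272  0.1202]
cap [ 0.4682 -0.2925  0.0588]
[[493.14296854   0.         322.12688314]
 [  0.         493.14296854 197.7852955 ]
 [  0.           0.           1.        ]]
```

View pics/crop0.png

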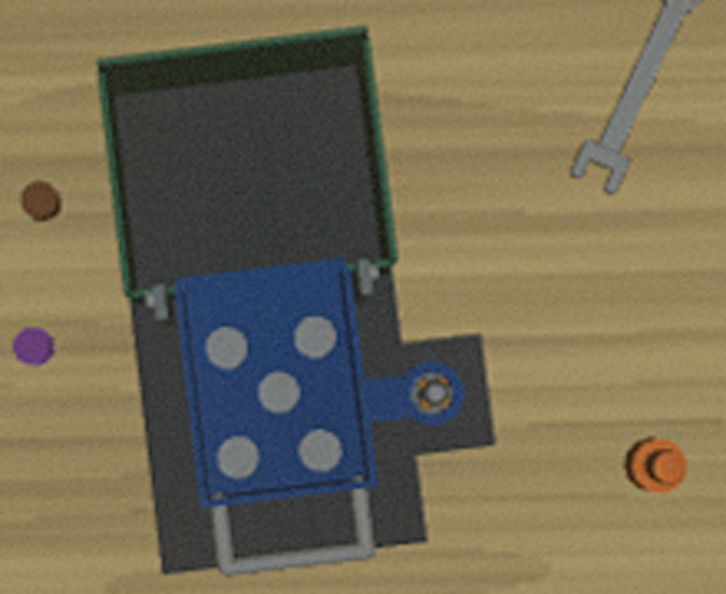

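The crop confirms the five grey-topped buffers are all in the blue tray, with the stud centre at crop (434,392), the handle bar from (222,563) to (370,550) and the cap knob at (665,466). Next I'll fit the station's pose.

```bash
python3 - <<'E'
from h import *
c=load('top0')
f=lambda u,v,h: ray(c,250+(u+.5)/3.3-.5,105+(v+.5)/3.3-.5,h)
P={k:f(*a) for k,a in dict(hL=(226,563,.118),hR=(367,547,.118),stud=(434,392,.122),far_l=(100,62,.115),far_r=(366,30,.115),cap=(666,466,.058)).items()}
for k in P: print(k,P[k].round(4))
hm=(P['hL']+P['hR'])/2; d=P['stud']-hm
yaw=np.arctan2(d[1],d[0])-np.arctan2(-.108,.1); print('hm',hm,'d',np.hypot(*d[:2]),np.hypot(.1,.108),'yaw',yaw)
e=P['far_l']-P['far_r'];print('yaw far',np.arctan2(-e[0],e[1]));
e=P['hL']-P['hR'];print('yaw h',np.arctan2(-e[0],e[1]))
for y in (.09,.1,.11):
  R=np.array([[np.cos(y),-np.sin(y)],[np.sin(y),np.cos(y)]])
  print(y,'origin from stud',P['stud'][:2]-R@[-.09,-.108],'handle',P['stud'][:2]-R@[.1,-.108],'mean farmid in station',R.T@(((P['far_l']+P['far_r'])/2)[:2]-(P['stud'][:2]-R@[-.09,-.108])))
s=read_state()
from scipy.spatial.transform import Rotation as Ro
print(Ro.from_quat(s['eef_rot']).as_matrix().round(3))
# cap knob by depth
m=c['z_map'];im=c['image'].astype(int)
o=(im[...,0]>1.6*im[...,1])&(im[...,0]>100);pts=[]
for v in range(230,262):
  for u in range(430,468):
    if o[v,u]: pts.append(px(c,u,v))
pts=np.array(pts);print(len(pts));
for a,b in((.05,.07),(.022,.034)):
  q=pts[(pts[:,2]>a)&(pts[:,2]<b)];print(len(q),q.min(0),q.max(0),q.mean(0))
E
```

```text
hL [0.4117 0.0165 0.118 ]
hR [ 0.4204 -0.0794  0.118 ]
stud [ 0.5244 -0.1274  0.122 ]
far_l [0.7582 0.0966 0.115 ]
far_r [ 0.7762 -0.0884  0.115 ]
cap [ 0.4684 -0.2985  0.058 ]
hm [ 0.41605466 -0.03146335  0.118     ] d 0.144718816252349 0.1471869559437928 yaw 0.09897538564161001
yaw far 0.09659338893130706
yaw h 0.09139497982426086
0.09 origin from stud [ 0.60431839 -0.01176498] handle [ 0.41508737 -0.0288419 ] mean farmid in station [0.16364702 0.0011809 ]
0.1 origin from stud [ 0.6031579  -0.01097149] handle [ 0.4141071  -0.02993984] mean farmid in station [ 0.16472613 -0.00136098]
0.11 origin from stud [ 0.60198952 -0.01018964] handle [ 0.41313786 -0.03104752] mean farmid in station [ 0.16577977 -0.00391353]
[[-0.931  0.365 -0.   ]
 [ 0.365  0.931 -0.001]
 [-0.    -0.001 -1.   ]]
183
79 [ 0.45849098 -0.31134319  0.05046015] [ 0.47960653 -0.28995557  0.06244966] [ 0.4684286  -0.30070047  0.05759066]
99 [ 0.44983416 -0.31636948  0.02236398] [ 0.48631537 -0.28187009  0.03377582] [ 0.46779467 -0.29532691  0.02801687]
```

Call:
{"fn": "step_arm", "kwargs": {
  "delta_pos": [
    [0.6,-1,0],
    [0.6,-1,0],
    [0.6,-1,0],
    [0.6,-1,0],
    [0.6,-1,0],
    [0.6,-1,0],
    [0.6,-1,0],
    [0.6,-1,0],
    [0.6,-1,0],
    [0.6,-1,0],
    [0.6,-1,0],
    [0.6,-1,0]
  ],
  "turn": [-0.4,-0.4,-0.4,-0.4,-0.4,-0.4,-0.4,-0.4,-0.4,-0.4,-0.4,-0.4],
  "grip": 0.6
}}

```text
time: 1.3
ee_pos: [0.4093, 0.2797, 0.2226]
eef_rot: [0.459, 0.888, 0.0, 0.0]
ft_force: [0.4, 0.3, -0.1]
width: 0.0347
grip_force: 0.0
```

Call:
{"fn": "step_arm", "kwargs": {
  "delta_pos": [
    [0,-1,0],
    [0,-1,0],
    [0,-1,0],
    [0,-1,0],
    [0,-1,0],
    [0,-1,0],
    [0,-1,0],
    [0,-1,0],
    [0,-1,0],
    [0,-1,0],
    [0,-1,0],
    [0,-1,0]
  ],
  "turn": [-0.4,-0.4,-0.4,-0.4,-0.4,-0.4,-0.4,-0.4,-0.4,-0.4,-0.37,0]
}}

```text
time: 2.5
ee_pos: [0.4081, -0.0203, 0.2226]
eef_rot: [0.673, 0.739, 0.0, 0.0]
ft_force: [1.0, -0.7, -0.4]
width: 0.035
grip_force: 0.0
```

```bash
python3 - <<'E'
from h import *
from scipy.spatial.transform import Rotation as Ro
c=snap('wrist','w1');s=read_state();print(s['ee_pos'],s['width'],s['joint_positions'].round(2),Ro.from_quat(s['eef_rot']).as_matrix().round(3),s['time'])
for p in ([.4145,-.03,.115],[.5244,-.1274,.122],s['ee_pos']): print(proj(c,p))
E
```

```text
[ 0.40805473 -0.02414103  0.22268673] 0.035140332550237074 [-0.6  -0.21  0.48  2.01  0.1   1.32 -0.06] [[-0.09   0.996  0.   ]
 [ 0.996  0.09  -0.001]
 [-0.001  0.    -1.   ]] 2.55
(np.float64(328.5237292400723), np.float64(208.52577070541838))
(np.float64(433.7854294090196), np.float64(318.3184271004332))
(np.float64(321.75062680359576), np.float64(258.4384254772639))
```

View pics/w1.png

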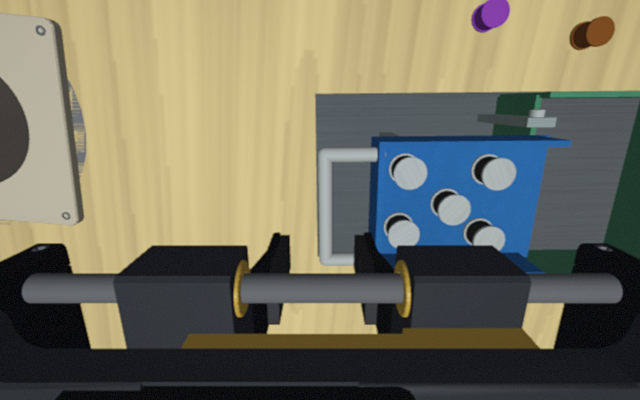

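The handle bar's middle shows at about (325,207), within 3 px of where I predicted it, and the fingers straddle its line. Descending.

Call:
{"fn": "step_arm", "kwargs": {
  "delta_pos": [
    [0.22,-0.24,0],
    [0,0,-0.6],
    [0,0,-0.7],
    [0,0,-0.7],
    [0,0,-0.7],
    [0,0,-0.7],
    [0,0,-0.6],
    [0,0,-0.5],
    [0,0,-0.5],
    [0,0,0],
    [0,0,0]
  ],
  "turn": [0,0,0,0,0,0,0,0,0,0,0]
}}

```text
time: 3.65
ee_pos: [0.414, -0.0242, 0.0978]
eef_rot: [0.672, 0.74, -0.0, 0.0]
ft_force: [0.7, 0.5, 0.2]
width: 0.0348
grip_force: 0.0
```

Call:
{"fn": "step_arm", "kwargs": {
  "delta_pos": [
    [0,0,0],
    [0,0,0],
    [0,0,0],
    [0,0,0],
    [0,0,0]
  ],
  "turn": [0,0,0,0,0],
  "grip": 1,
  "newtons": 20
}}

```text
time: 4.15
ee_pos: [0.4115, -0.0243, 0.0974]
eef_rot: [0.672, 0.74, -0.002, -0.002]
ft_force: [-13.6, -1.2, 12.4]
width: 0.0112
grip_force: 20.0
```

```bash
python3 - <<'E'
import numpy as np
t=np.r_[np.arange(0,1.101,.1)]
s=.19*(1-np.cos(t))+.03*np.sin(t);z=.19*np.sin(t)-.03*(1-np.cos(t))
P=np.c_[s*.9954,s*.0958,z]/.025
print(np.c_[t[1:],np.diff(P,axis=0)/2].round(2),P[-1])
E
```

```text
[[0.1  0.08 0.01 0.38]
 [0.2  0.12 0.01 0.37]
 [0.3  0.15 0.01 0.35]
 [0.4  0.19 0.02 0.34]
 [0.5  0.22 0.02 0.32]
 [0.6  0.25 0.02 0.29]
 [0.7  0.28 0.03 0.27]
 [0.8  0.3  0.03 0.24]
 [0.9  0.32 0.03 0.21]
 [1.   0.34 0.03 0.17]
 [1.1  0.36 0.03 0.14]] [5.19809657 0.50027893 6.11749128]
```

Call:
{"fn": "step_arm", "kwargs": {
  "delta_pos": [
    [-0.1,0,0],
    [0,0,0]
  ],
  "turn": [0,0]
}}

```text
time: 4.35
ee_pos: [0.4114, -0.0243, 0.0977]
eef_rot: [0.672, 0.74, 0.0, 0.0]
ft_force: [2.5, -2.3, -3.5]
width: 0.011
grip_force: 20.0
```

Each table row is for half of a 0.1 rad step, so I send every row twice.

Call:
{"fn": "step_arm", "kwargs": {
  "delta_pos": [
    [0.08,0.01,0.38],
    [0.08,0.01,0.38],
    [0.12,0.01,0.37],
    [0.12,0.01,0.37],
    [0.15,0.01,0.35],
    [0.15,0.01,0.35],
    [0.19,0.02,0.34],
    [0.19,0.02,0.34],
    [0.22,0.02,0.32],
    [0.22,0.02,0.32],
    [0.25,0.02,0.29],
    [0.25,0.02,0.29]
  ],
  "turn": [0,0,0,0,0,0,0,0,0,0,0,0]
}}

```text
time: 5.55
ee_pos: [0.4594, -0.0194, 0.2007]
eef_rot: [0.672, 0.74, -0.002, -0.003]
ft_force: [-19.9, -1.4, 11.7]
width: 0.0113
grip_force: 20.0
```

Call:
{"fn": "step_arm", "kwargs": {
  "delta_pos": [
    [0.28,0.03,0.27],
    [0.28,0.03,0.27],
    [0.3,0.03,0.24],
    [0.3,0.03,0.24],
    [0.32,0.03,0.21],
    [0.32,0.03,0.21],
    [0.34,0.03,0.17],
    [0.34,0.03,0.17],
    [0.18,0.02,0.07],
    [0.18,0.02,0.07],
    [0,0,0],
    [0,0,0]
  ],
  "turn": [0,0,0,0,0,0,0,0,0,0,0,0]
}}

```text
time: 6.75
ee_pos: [0.5337, -0.0119, 0.2496]
eef_rot: [0.672, 0.741, 0.001, 0.0]
ft_force: [-4.4, 0.5, 7.3]
width: 0.0115
grip_force: 20.0
```

```bash
python3 - <<'E'
from h import *
c=snap('scene','s2');d=snap('top','t2');print(read_state()['ft_force'])
i=np.hstack([cv2.resize(c['image'][140:310,200:420],None,fx=1.8,fy=1.8),cv2.resize(d['image'][105:275,260:480],None,fx=1.8,fy=1.8)])[:,:,::-1]
cv2.imwrite('pics/st2.png',i)
E
```

```text
[-3.34968616 -0.21407544  6.52490088]
```

View pics/st2.png

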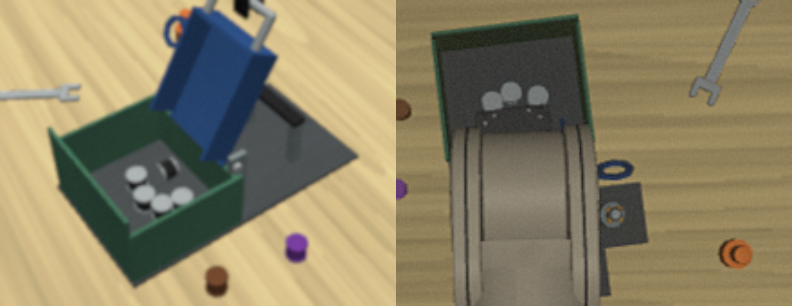

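The scene crop shows the tray at about 1.05 rad, empty. All five buffers are in the hopper: four upright at (137,176), (146,197), (162,205) and (182,198), and one on its side at (170,168). Lowering by the reversed arc.

Call:
{"fn": "step_arm", "kwargs": {
  "delta_pos": [
    [-0.18,-0.02,-0.07],
    [-0.18,-0.02,-0.07],
    [-0.34,-0.03,-0.17],
    [-0.34,-0.03,-0.17],
    [-0.32,-0.03,-0.21],
    [-0.32,-0.03,-0.21],
    [-0.3,-0.03,-0.24],
    [-0.3,-0.03,-0.24],
    [-0.28,-0.03,-0.27],
    [-0.28,-0.03,-0.27]
  ],
  "turn": [0,0,0,0,0,0,0,0,0,0]
}}

```text
time: 7.85
ee_pos: [0.4613, -0.0194, 0.1994]
eef_rot: [0.672, 0.741, 0.0, 0.0]
ft_force: [0.1, 2.1, -0.3]
width: 0.0113
grip_force: 20.0
```

Call:
{"fn": "step_arm", "kwargs": {
  "delta_pos": [
    [-0.25,-0.02,-0.29],
    [-0.25,-0.02,-0.29],
    [-0.22,-0.02,-0.32],
    [-0.22,-0.02,-0.32],
    [-0.19,-0.02,-0.34],
    [-0.19,-0.02,-0.34],
    [-0.15,-0.01,-0.35],
    [-0.15,-0.01,-0.35],
    [-0.12,-0.01,-0.37],
    [-0.12,-0.01,-0.37]
  ],
  "turn": [0,0,0,0,0,0,0,0,0,0]
}}

```text
time: 8.85
ee_pos: [0.4151, -0.0238, 0.1158]
eef_rot: [0.672, 0.74, 0.0, 0.0]
ft_force: [3.6, 0.9, -0.6]
width: 0.0113
grip_force: 20.0
```

Call:
{"fn": "step_arm", "kwargs": {
  "delta_pos": [
    [-0.04,0,-0.19],
    [-0.04,0,-0.19],
    [-0.04,0,-0.19],
    [-0.04,0,-0.19],
    [0,0,-0.05],
    [0,0,0],
    [0,0,0]
  ],
  "turn": [0,0,0,0,0,0,0]
}}

```text
time: 9.55
ee_pos: [0.4114, -0.0239, 0.0973]
eef_rot: [0.672, 0.74, 0.0, -0.0]
ft_force: [-6.0, -4.0, 16.8]
width: 0.0114
grip_force: 20.0
```

The tray is down, pushing about 17 N on its rest. Releasing, rising and going over to the cap.

Call:
{"fn": "step_arm", "kwargs": {
  "delta_pos": [
    [0,0,0.05],
    [0,0,0],
    [0,0,0],
    [0,0,0],
    [0,0,0.4],
    [0,0,0.7],
    [0,0,0.8],
    [0,0,1],
    [0,0,1],
    [0,0,0]
  ],
  "turn": [0,0,0,0,0,0,0,0,0,0],
  "grip": 0.6
}}

```text
time: 10.55
ee_pos: [0.4129, -0.0235, 0.1986]
eef_rot: [0.672, 0.74, 0.002, 0.001]
ft_force: [-0.6, -0.3, 0.3]
width: 0.0345
grip_force: 0.0
```

Call:
{"fn": "step_arm", "kwargs": {
  "delta_pos": [
    [0.2,-1,0],
    [0.2,-1,0],
    [0.2,-1,0],
    [0.2,-1,0],
    [0.2,-1,0],
    [0.2,-1,0],
    [0.2,-1,0],
    [0.2,-1,0],
    [0.2,-1,0],
    [0.2,-1,0],
    [0.2,0,0],
    [0,0,0]
  ],
  "turn": [0,0,0,0,0,0,0,0,0,0,0,0],
  "grip": 0.3
}}

```text
time: 11.75
ee_pos: [0.4663, -0.2735, 0.1947]
eef_rot: [0.672, 0.74, -0.0, -0.0]
ft_force: [0.0, 0.6, 0.2]
width: 0.0609
grip_force: 0.0
```

```bash
python3 - <<'E'
from h import *
s=read_state();print(s['ee_pos'],s['width'])
c=snap('wrist','w3');d=snap('top','t3');e=snap('scene','s3')
print(proj(c,[.468,-.298,.058]),proj(c,[.468,-.298,.028]),proj(c,[.5244,-.1274,.122]))
a=c['image']; b=np.hstack([cv2.resize(d['image'][165:285,280:400],(320,320)),cv2.resize(e['image'][140:240,280:380],(320,320))])
cv2.imwrite('pics/w3.png',a[:,:,::-1]);cv2.imwrite('pics/c3.png',np.vstack([cv2.resize(a,(640,280))*0,b])[280:,:,::-1])
def cen(c,lo,hi):
  im=c['image'].astype(int);o=(im[...,0]>1.6*im[...,1])&(im[...,0]>100)&(c['z_map']>0)
  P=np.array([px(c,u,v) for v,u in zip(*np.nonzero(o))]);P=P[(np.hypot(P[:,0]-.468,P[:,1]+.298)<.05)&(P[:,2]>lo)&(P[:,2]<hi)]
  print(len(P),P.min(0),P.max(0),(P.min(0)+P.max(0))/2)
cen(c,.055,.062);cen(c,.025,.031)
# tray rim heights in top view
E
```

```text
[ 0.46634523 -0.27348259  0.19471203] 0.060862811717202446
(np.float64(321.6724770328338), np.float64(213.09357056457867)) (np.float64(321.7295479332764), np.float64(203.89907167830347)) (np.float64(434.68823948722473), np.float64(2.9277998275531445))
409 [ 0.45390543 -0.31126881  0.05535909] [ 0.47668624 -0.28894942  0.05965133] [ 0.46529584 -0.30010911  0.05750521]
466 [ 0.44692005 -0.31414647  0.02508869] [ 0.48471827 -0.28050673  0.03092359] [ 0.46581916 -0.2973266   0.02800614]
```

View pics/w3.png

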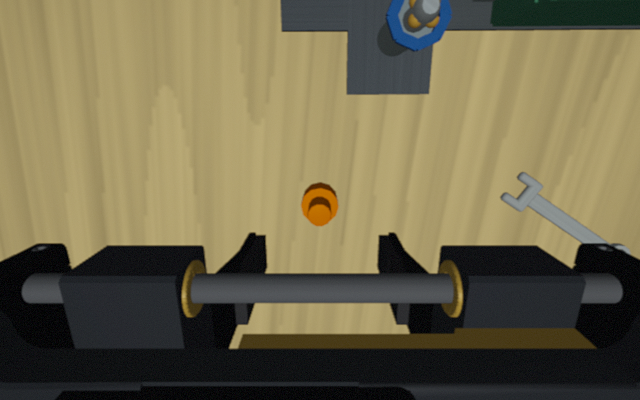

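View pics/c3.png

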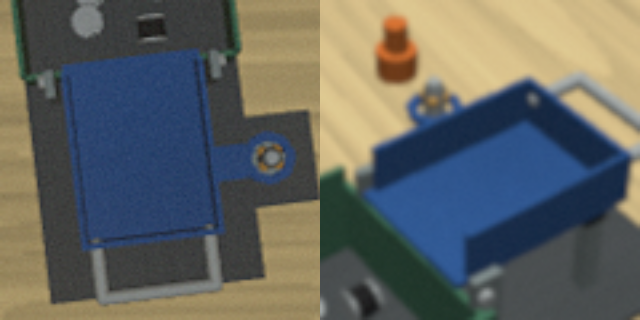

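The tray is level and empty and the ear is round the stud. The wrist view shows the cap knob at (320,213), centred between the fingers, and the stud top at about (430,4). That gives the cap at (0.4655,-0.2985). Descending on it.

Call:
{"fn": "step_arm", "kwargs": {
  "delta_pos": [
    [-0.02,-0.5,-0.2],
    [0,-0.5,-0.6],
    [0,0,-0.8],
    [0,0,-0.8],
    [0,0,-0.8],
    [0,0,-0.8],
    [0,0,-0.8],
    [0,0,-0.7],
    [0,0,-0.6],
    [0,0,-0.4],
    [0,0,0],
    [0,0,0]
  ],
  "turn": [0,0,0,0,0,0,0,0,0,0,0,0]
}}

```text
time: 13.1
ee_pos: [0.4659, -0.2987, 0.033]
eef_rot: [0.672, 0.74, 0.0, 0.0]
ft_force: [0.4, -0.4, 0.3]
width: 0.0607
grip_force: 0.0
```

Call:
{"fn": "step_arm", "kwargs": {
  "delta_pos": [
    [0,0,-0.12],
    [0,0,0]
  ],
  "turn": [0,0]
}}

```text
time: 13.3
ee_pos: [0.4659, -0.2986, 0.0298]
eef_rot: [0.672, 0.74, 0.0, 0.0]
ft_force: [-0.7, 0.2, 0.4]
width: 0.0611
grip_force: 0.0
```

Call:
{"fn": "step_arm", "kwargs": {
  "delta_pos": [
    [0,0,0],
    [0,0,0],
    [0,0,0],
    [0,0,0],
    [0,0,0]
  ],
  "turn": [0,0,0,0,0],
  "grip": 1,
  "newtons": 55
}}

```text
time: 13.8
ee_pos: [0.4657, -0.2986, 0.0296]
eef_rot: [0.672, 0.74, 0.0, 0.0]
ft_force: [-0.3, 0.5, -1.1]
width: 0.0289
grip_force: 0.0
```

Call:
{"fn": "step_arm", "kwargs": {
  "delta_pos": [
    [0,0,0.5],
    [0,0,0.9],
    [0,0,1],
    [0,0,1],
    [0,0,1],
    [0,0,0.6],
    [0,0,0],
    [0,0,0]
  ],
  "turn": [0,0,0,0,0,0,0,0]
}}

```text
time: 14.6
ee_pos: [0.4656, -0.2984, 0.1542]
eef_rot: [0.672, 0.74, 0.0, -0.0]
ft_force: [-1.3, 0.8, -0.6]
width: 0.0231
grip_force: 54.9
```

```bash
python3 - <<'E'
from h import *
s=read_state();print(s['ee_pos'],s['width'],s['time'])
c=snap('wrist','w4');e=c['ee_pos'] if 'ee_pos' in c else s['ee_pos']
im=c['image'].astype(int);o=(im[...,0]>1.6*im[...,1])&(im[...,0]>60)
v,u=np.nonzero(o);print(u.min(),u.max(),v.min(),v.max())
print(c['mtx'][0],proj(c,e),proj(c,e-[0,0,.002]),proj(c,e-[0,0,.030]))
P=np.array([px(c,a,b) for b,a in zip(v,u) if c['z_map'][b,a]>0]);print(len(P),(P-e).min(0),(P-e).max(0))
cv2.imwrite('pics/w4.png',c['image'][:,:,::-1])
E
```

```text
[ 0.46560609 -0.29835667  0.15421822] 0.02307829568163549 14.6
291 352 205 273
[323.69414218   0.         321.76316194] (np.float64(322.50030661609514), np.float64(252.01673585610678)) (np.float64(322.49476871077064), np.float64(250.42502911437083)) (np.float64(322.428064246432), np.float64(231.2528079641744))
3129 [-0.01785816 -0.00240906 -0.03260055] [0.01621023 0.0339539  0.08323516]
```

View pics/w4.png

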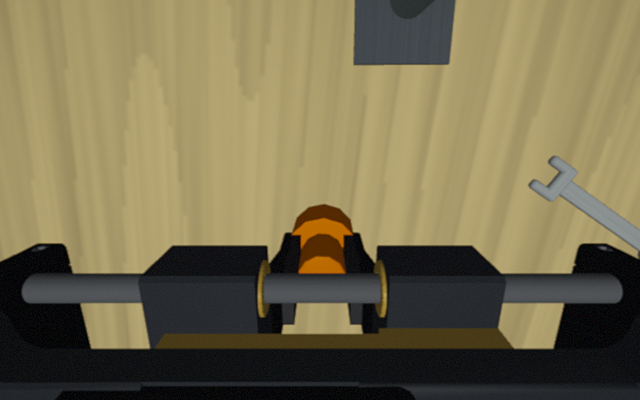

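The cap is held between the fingers, at (291–352, 205–273). The jaws were still closing when the lift began, so I'll measure how high the cap sits in the grip, and where the stud is.

```bash
python3 - <<'E'
from h import *
s=read_state();e=s['ee_pos']
c=load('w4');print('cam',np.linalg.inv(c['view'])[:3,3]-e)
im=c['image'].astype(int);o=(im[...,0]>1.6*im[...,1])&(im[...,0]>60)
for v in range(203,275,3):
  p=px(c,322,v)-e;print(v,o[v,322],p.round(4))
# stud from w3 (ee then .4663,-.2735,.1947)
w=load('w3')
for v in (0,2,4,6,8,10): print(v,[px(w,u,v).round(4).tolist() for u in (424,430,436)])
t=load('t3')
for u,v in ((381,223),(381,224),(382,224),(380,224)): print(px(t,u,v).round(4))
E
```

```text
cam [-0.00758166  0.07760931  0.16238203]
203 False [ 0.0019 -0.0192 -0.1523]
206 True [-0.0016  0.0169 -0.0286]
209 True [-0.0017  0.0173 -0.0214]
212 True [-0.0016  0.0169 -0.0171]
215 True [-0.0016  0.0168 -0.0122]
218 True [-0.0016  0.017  -0.0065]
221 True [-0.0015  0.0152 -0.0066]
224 True [-0.0013  0.0133 -0.0068]
227 True [-0.0011  0.0118 -0.0062]
230 True [-0.001   0.01   -0.0063]
233 True [-0.0008  0.008  -0.0067]
236 True [-0.0008  0.0087 -0.0008]
239 True [-0.0007  0.0077  0.001 ]
242 True [-0.0008  0.0086  0.0069]
245 True [-0.0008  0.0086  0.0106]
248 True [-0.0009  0.009   0.0152]
251 True [-0.0008  0.0082  0.0169]
254 True [-0.0008  0.0085  0.0207]
257 True [-0.0008  0.0084  0.0238]
260 True [-0.0007  0.007   0.0239]
263 True [-0.0005  0.0049  0.0229]
266 True [-0.0003  0.0037  0.0237]
269 True [-0.0002  0.0024  0.0242]
272 True [-0.      0.0005  0.0237]
0 [[0.5175, -0.1261, 0.1211], [0.5215, -0.1256, 0.1205], [0.5247, -0.1259, 0.1227]]
2 [[0.5177, -0.1273, 0.1213], [0.5213, -0.1271, 0.1219], [0.5252, -0.1267, 0.1218]]
4 [[0.5178, -0.1286, 0.1216], [0.5217, -0.1281, 0.1215], [0.5257, -0.1276, 0.1208]]
6 [[0.518, -0.1296, 0.1215], [0.5218, -0.1294, 0.1219], [0.526, -0.1286, 0.1205]]
8 [[0.5183, -0.1307, 0.1213], [0.522, -0.1305, 0.1217], [0.5259, -0.1301, 0.1216]]
10 [[0.5187, -0.1316, 0.1206], [0.5221, -0.1317, 0.1223], [0.5263, -0.131, 0.121]]
[ 0.5254 -0.1272  0.1204]
[ 0.5231 -0.1269  0.1226]
[ 0.5231 -0.1292  0.1222]
[ 0.5232 -0.1251  0.1187]
```

Call:
{"fn": "step_arm", "kwargs": {
  "delta_pos": [
    [0,0,0.5],
    [0.2,0.2,0.54],
    [0.4,0.8,0],
    [0.4,1,0],
    [0.4,1,0],
    [0.4,1,0],
    [0.46,0.8,0],
    [0,0.34,0],
    [0,0,0],
    [0,0,0]
  ],
  "turn": [0,0,0,0,0,0,0,0,0,0]
}}

```text
time: 15.65
ee_pos: [0.5217, -0.1712, 0.1809]
eef_rot: [0.673, 0.74, -0.0, 0.0]
ft_force: [0.3, -0.2, 0.2]
width: 0.0229
grip_force: 54.9
```

```bash
python3 - <<'E'
from h import *
s=read_state();print(s['ee_pos'],s['width'],s['time'])
c=snap('wrist','w5');print(proj(c,[.522,-.128,.122]))
u,v=map(int,proj(c,[.522,-.128,.122]));a,b=max(u-60,0),max(v-60,0);print(a,b)
cv2.imwrite('pics/w5c.png',cv2.resize(c['image'][b:b+120,a:a+120,::-1],(600,600),interpolation=cv2.INTER_CUBIC))
E
```

```text
[ 0.52174724 -0.17121016  0.18094625] 0.022936263072228645 15.65
(np.float64(328.7860328520095), np.float64(156.74916530068447))
268 96
```

View pics/w5c.png

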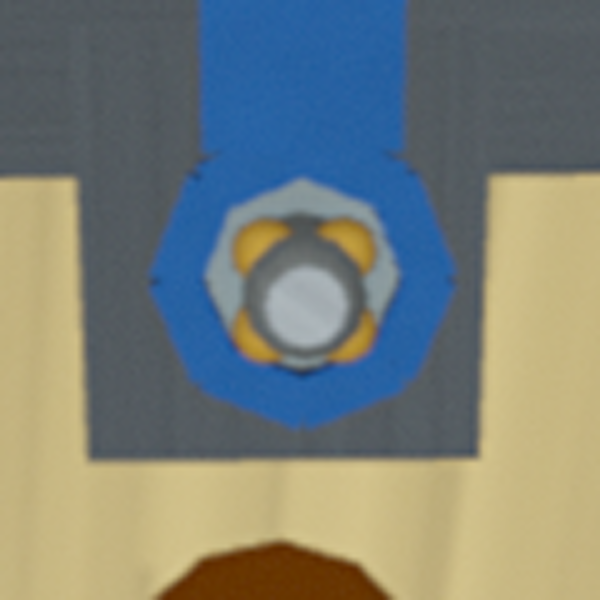

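The stud top is at crop (307,307), which is pixel (329,157). That matches a stud at (0.522,-0.128,0.122). The cap centre sits about 2.3 mm behind the TCP in y, so I'll align at TCP (0.522,-0.1257) and start down.

Call:
{"fn": "step_arm", "kwargs": {
  "delta_pos": [
    [0.01,0.6,0],
    [0,0.7,0],
    [0,0.52,0],
    [0,0,0],
    [0,0,-0.3],
    [0,0,-0.3],
    [0,0,-0.3],
    [0,0,-0.2],
    [0,0,-0.1],
    [0,0,0],
    [0,0,0]
  ],
  "turn": [0,0,0,0,0,0,0,0,0,0,0]
}}

```text
time: 16.8
ee_pos: [0.5226, -0.1248, 0.1507]
eef_rot: [0.672, 0.74, 0.0, 0.0]
ft_force: [-0.0, 0.0, 0.3]
width: 0.023
grip_force: 54.9
```

Call:
{"fn": "step_arm", "kwargs": {
  "delta_pos": [
    [-0.02,-0.04,0],
    [0,0,-0.1],
    [0,0,-0.1],
    [0,0,0],
    [0,0,0]
  ],
  "turn": [0,0,0,0,0]
}}

```text
time: 17.3
ee_pos: [0.5219, -0.1256, 0.1455]
eef_rot: [0.672, 0.74, -0.0, -0.0]
ft_force: [-0.3, -0.1, 0.1]
width: 0.0227
grip_force: 54.9
```

Call:
{"fn": "step_arm", "kwargs": {
  "delta_pos": [
    [0,0,-0.08],
    [0,0,-0.08],
    [0,0,-0.08],
    [0,0,0]
  ],
  "turn": [0,0,0,0]
}}

```text
time: 17.7
ee_pos: [0.5224, -0.1256, 0.1401]
eef_rot: [0.672, 0.74, 0.0, 0.0]
ft_force: [0.8, 0.2, 1.9]
width: 0.023
grip_force: 54.9
```

Call:
{"fn": "step_arm", "kwargs": {
  "delta_pos": [
    [0,0,-0.08],
    [0,0,-0.08],
    [0,0,0]
  ],
  "turn": [0,0,0]
}}

```text
time: 18.0
ee_pos: [0.5213, -0.1253, 0.1342]
eef_rot: [0.672, 0.74, -0.001, -0.001]
ft_force: [3.4, 0.5, -13.5]
width: 0.0228
grip_force: 54.9
```

The force has reversed to -13.5 N: the balls are now pulling the cap down. Pressing on to bottom it.

Call:
{"fn": "step_arm", "kwargs": {
  "delta_pos": [
    [0,0,-0.08],
    [0,0,-0.08],
    [0,0,0],
    [0,0,0]
  ],
  "turn": [0,0,0,0]
}}

```text
time: 18.4
ee_pos: [0.5221, -0.1257, 0.1327]
eef_rot: [0.672, 0.74, 0.0, -0.0]
ft_force: [-6.3, 2.0, 10.8]
width: 0.0227
grip_force: 54.9
```

Call:
{"fn": "step_arm", "kwargs": {
  "delta_pos": [
    [0,0,-0.06],
    [0,0,0],
    [0,0,0]
  ],
  "turn": [0,0,0]
}}

```text
time: 18.7
ee_pos: [0.5222, -0.1259, 0.1325]
eef_rot: [0.672, 0.74, 0.001, -0.0]
ft_force: [-12.0, 3.5, 25.4]
width: 0.0233
grip_force: 54.9
```

Call:
{"fn": "step_arm", "kwargs": {
  "delta_pos": [
    [-0.03,0,-0.01],
    [0,0,0],
    [0,0,0],
    [0,0,0],
    [0,0,0],
    [0,0,0]
  ],
  "turn": [0,0,0,0,0,0]
}}

```text
time: 19.3
ee_pos: [0.5221, -0.1258, 0.1325]
eef_rot: [0.672, 0.74, 0.001, 0.0]
ft_force: [-9.5, 2.4, 25.4]
width: 0.023
grip_force: 54.9
```

```bash
python3 - <<'E'
from h import *
c=snap('scene','s6');d=snap('wrist','w6');s=read_state();e=s['ee_pos'];print(e,s['ft_force'],s['grip_force'])
for v in range(218,235,3): print((px(d,322,v)).round(4))
cv2.imwrite('pics/s6c.png',cv2.resize(c['image'][140:310,200:420,::-1],None,fx=3,fy=3,interpolation=cv2.INTER_CUBIC))
E
```

```text
[ 0.52212814 -0.12586945  0.13249156] [-10.31003227   2.99851729  25.51124555] 54.86040120944381
[ 0.5202 -0.1086  0.1257]
[ 0.5204 -0.1105  0.1255]
[ 0.5205 -0.1123  0.1254]
[ 0.5207 -0.1138  0.1261]
[ 0.5209 -0.1158  0.1256]
[ 0.5211 -0.1181  0.1243]
```

View pics/s6c.png

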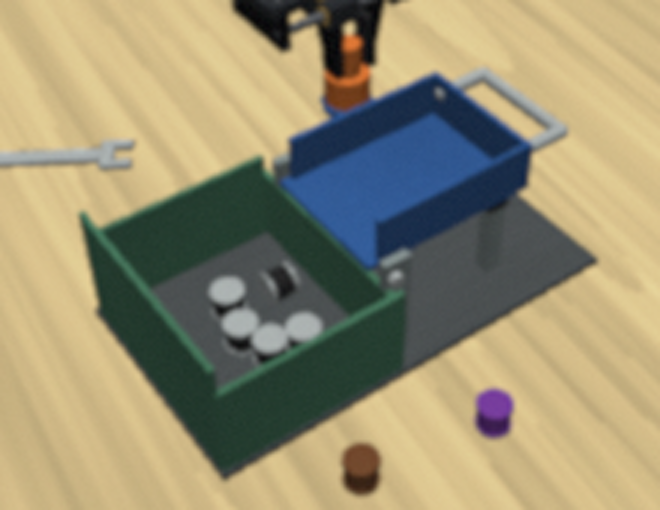

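The cap is seated on the stud at (347,90), with its shoulder at z ≈ 0.1256 against 0.126 for home. It is held with a steady push of about 25 N. The tray is level, and all five buffers are in the hopper. Handing in.

```bash
python3 -c "
from bench import *
print(close_job())"
```

```text
the job is handed in; nothing more can be done
None
```

The job is handed in at about 19 s of robot time: all five buffers are in the hopper, the tray is back on its rest with its ear over the stud, the cap is snapped home and still held down at about 25 N, and the jar, tape roll and wrench were not touched.

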